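Lay out drain pipe pieces by height

TASK

Get the cut drain parts ready for fitting: stand the four loose pieces of white pipe on the four black spots of the wooden board, one centred on each spot and the same way up as now, in order of height, with the tallest on the spot next to the U-shaped trap and the shortest at the other end by the brass valve. Leave the soap bottle standing where it is.

Things in the scene. Friction and masses are not known exactly. Their poses are not given: they have to be found in the camera images.
- coupling: wide white pipe coupling, an open plain ring: outside 56 mm across, bore 46 mm, 40 mm high, the shortest piece, about 50 g. Its origin is the centre of its underside, z along the pipe, upward at the start. It stands upright on the cardboard sheet (top 3 mm above the work surface), and can be gripped across its outside, from above
- short_pipe: plain narrow piece of white pipe: outside 42 mm across, bore 34 mm, 55 mm high, the second shortest, about 50 g. Its origin is the centre of its underside, z along the pipe, upward at the start. It stands upright on the cardboard sheet (top 3 mm above the work surface), and can be gripped across its outside, from above
- collar_pipe: piece of white pipe with a wider collar at its foot: 70 mm high overall, the second tallest; the lowest 26 mm are 54 mm across, the rest 42 mm across; about 80 g. Its origin is the centre of its underside, z along the pipe, upward at the start. It stands upright on the cardboard sheet (top 3 mm above the work surface), and can be gripped across its outside, from above
- long_pipe: plain long piece of white pipe: outside 48 mm across, bore 40 mm, 85 mm high, the tallest, about 90 g. Its origin is the centre of its underside, z along the pipe, upward at the start. It stands upright on the cardboard sheet (top 3 mm above the work surface), and can be gripped across its outside, from above
- spot_a: flat black round spot, 76 mm across, an end one of the four in a straight row on the wooden board, 95 mm from one spot's centre to the next. It is fixed and flat (no rim). Origin: its centre on the board's top, 15 mm above the work surface; its x axis points across the row (away from the robot), its y axis along the row, from spot_a towards spot_d
- spot_b: flat black round spot, 76 mm across, the one next to spot_a of the four in a straight row on the wooden board, 95 mm from one spot's centre to the next. It is fixed and flat (no rim). Origin: its centre on the board's top, 15 mm above the work surface; its x axis points across the row (away from the robot), its y axis along the row, from spot_a towards spot_d
- spot_c: flat black round spot, 76 mm across, the one next to spot_d of the four in a straight row on the wooden board, 95 mm from one spot's centre to the next. It is fixed and flat (no rim). Origin: its centre on the board's top, 15 mm above the work surface; its x axis points across the row (away from the robot), its y axis along the row, from spot_a towards spot_d
- spot_d: flat black round spot, 76 mm across, the other end one of the four in a straight row on the wooden board, 95 mm from one spot's centre to the next. It is fixed and flat (no rim). Origin: its centre on the board's top, 15 mm above the work surface; its x axis points across the row (away from the robot), its y axis along the row, from spot_a towards spot_d
- trap: U-shaped white drain trap with two grey nuts, fixed on the board in line with the row, 85 mm beyond the centre of one end spot (either spot_a or spot_d; the brass valve is as far beyond the other end). About 110 mm across the row, 46 mm along it, 70 mm high. Origin: its foot, on the board's top
- soap: green pump soap bottle with a white paper band and black pump, 64 mm across, 191 mm tall, standing loose on the cardboard sheet to the robot's left of the board. Origin: centre of its underside. Leave it alone
There are look-alikes about, which are no part of the job. What is shaped like the short_pipe but blue is not meant.

How it is judged:
By the outcome, as a careful person would: the job done as asked, in the order asked, and still so for the second after the job is handed in, with the robot touching nothing.
It also fails if it takes over 96 s, if anything falls off the work surface, if the arm or the gripper's body presses on something with over 40 N, if the wrist force passes 120 N, or if a joint passes its speed limit or range.

ROBOT

A 6-joint arm with a two-finger parallel gripper is mounted at the origin on the work surface. World frame = base frame: x ahead of the robot, y to its left, z up, the work surface at z = 0. Lengths are in m, angles in rad, forces in N, time in s.
With the tool pointing down it reaches from about 0.35 to 0.8 m from the base axis. Payload 7.3 kg.
Tool frame: the origin (TCP) lies between the finger pads; the fingertips stand 25 mm ahead of it and the grasp point (between the pads) lies 6 mm ahead of it (r.tip_extent is the distance from the TCP to the fingertips, in m); z points along the fingers, y is the line along which they close (so a half turn about z gives the same grasp; the last joint's range is limited). The gripper opens to 85 mm and grips with 20 to 120 N. Pads are 22 mm wide; open, the fingers measure 114 mm over their backs; the gripper's body (76 mm by 85 mm) begins 54 mm behind the grasp point. The pads swing forward as they close: fully open they stand 13 mm farther back than shut.
Start: joints at [1.003, 0.342, 1.524, -0, 1.275, -0.146], TCP at [0.215, 0.479, 0.256] pointing down, gripper open.
Joint ranges: [-2.53, 2.53], [-0.77, 2.02], [0.04, 2.7], [-1, 4.14], [0.28, 2.66], [-3.11, 3.11]. Speed limits (rad/s): [2.57, 2.57, 3.14, 3.14, 3.14, 3.14].

INTERFACE

Orientations are given as a unit quaternion [x, y, z, w].
In Python, from workcell import r, command_gripper, optics gives the robot as it stands. The module is installed in compiled form; this text tells all that it offers. Calls block until the motion is done:
- r.reach(position, orientation): joint-space move of the TCP to a pose.
- r.move_straight(position, orientation=None, speed=0.15, max_force=None): straight line of the TCP; orientation=None keeps the orientation; speed is the mean speed in m/s. With max_force (N) it stops when the force on the tool has changed by that much, and returns True; else False.
- r.movej(angles): joint-space move.
- command_gripper(opening, force=None): finger opening in m; force is the grip in N (None keeps the last); returns when the fingers have stopped.
- r.hold(seconds).
- r.solve_ik(position, orientation): joint angles nearest the present ones, or None.
- r.read_state(): the state.
- optics.get_image(name): name is "side" or "top" or "wrist"; returns (picture, depth): 384x512x3 uint8, red, green, blue; 384x512 float32, m along the optical axis (not along the pixel's ray), 0 where there is no reading.
- optics.camera_model(name): a dict with "K" (3x3 intrinsics, pixels), "R" (3x3) and "t" (3): a world point X has camera coordinates R X + t; the wrist camera has in their place "tool_from_camera" (4x4, takes a point from camera to tool coordinates, whose origin is the TCP and whose axes are the flange's). Camera axes: x right, y down, z forward; pixel columns grow to the right and rows downward; lengths in m; the calibration is good to about 2 mm. A picture is of the moment at which its call begins: read the wrist's pose just before it. camera_model takes no time and is no camera call.
A pose or a line that the arm cannot do raises r.PlanningError and nothing moves.
- r.finish_job(): hands the job in; it is judged then, once.
The state is a dict: "time_s": time; "joint_positions": joint angles; "dq": joint speeds; "tau": joint torques, N m; "eef_pos": TCP position; "eef_rot": TCP orientation; "contact_force": force on the tool from outside, world axes, zero at the start; "torque": the same for the moment, N m; "grip_width": finger opening in m; "grip_force": force on a finger pad.
Only numpy, scipy, OpenCV 4.12 (cv2) and the standard library are available. Lean on these libraries where they do the work, as an engineer would, in place of code of your own. Each camera call takes 0.05 s, during which the arm holds its last target. There are 200 camera calls.

## Working session

There is one attempt and no reset: what is moved stays moved. The work goes in short steps, each a Python script; the robot and the scene stay as the last script left them, time stands still between calls to the robot, and variables do not carry over. Pictures are saved under pics/ and viewed, at most 14 in all, crops included, and the job is handed in when it is done.

```bash
mkdir -p pics
python3 - <<'E'
from workcell import r, optics
import cv2, numpy as np
for n in ("top","side"):
    im,d=optics.get_image(n); cv2.imwrite(f"pics/{n}0.png",im[...,::-1]); np.savez(f"pics/{n}0.npz",im=im,d=d)
    m=optics.camera_model(n); print(n,m["K"],m["R"],m["t"])
print(r.read_state()["time_s"],r.read_state()["eef_rot"])
E
```

```text
top [[466.36034833   0.         255.73223754]
 [  0.         466.36034833 188.78584011]
 [  0.           0.           1.        ]] [[-0.00815498 -0.99996612  0.00111627]
 [-0.98671384  0.00786576 -0.16227733]
 [ 0.16226306 -0.0024248  -0.98674456]] [0.06774323 0.4966086  1.22573126]
side [[389.97910597   0.         254.91498088]
 [  0.         389.97910597 191.11058796]
 [  0.           0.           1.        ]] [[ 9.46127904e-01 -3.23792974e-01  3.15866711e-04]
 [-2.32819002e-01 -6.80977912e-01 -6.94308574e-01]
 [ 2.25027337e-01  6.56831176e-01 -7.19677361e-01]] [-0.4286652   0.19836956  0.80362233]
0.1 [ 2.09323749e-01  9.77846144e-01 -6.53666774e-04 -2.43183231e-04]
```

View pics/top0.png

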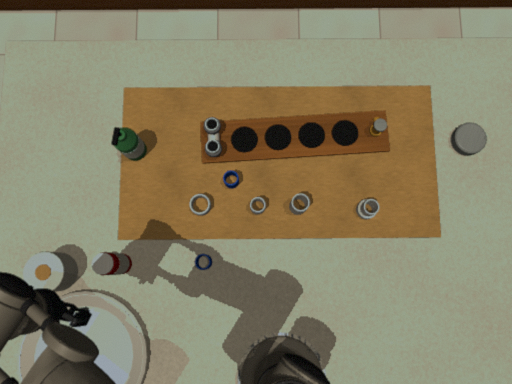

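View pics/side0.png

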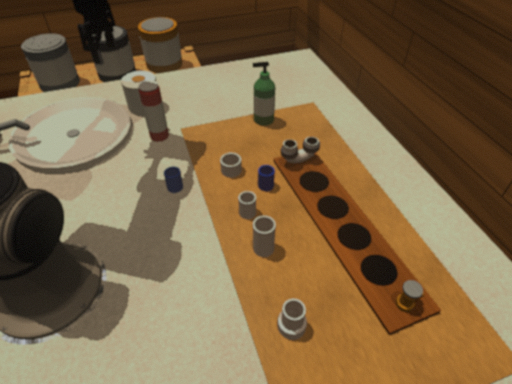

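The top view shows the trap at (212,137) on the robot's left end of the board and the valve at (378,126) on the right. The spots are at (244,139), (278,136), (312,134) and (345,132), and the soap is at (130,143).

Candidates by pixel in the top view:
- Coupling: the wide white ring at (200,204).
- Short pipe: the white one at (258,205). The blue look-alikes at (232,179) and (203,261) are excluded by colour.
- Long pipe: (300,203).
- Collar pipe: (369,208), with a visible wider foot.

I'll measure these and confirm in one enlarged crop.

```bash
cat > h.py <<'E'
import numpy as np, cv2
from workcell import r, optics, command_gripper
H=dict(coupling=.040,short_pipe=.055,collar_pipe=.070,long_pipe=.085)
D=dict(coupling=.056,short_pipe=.042,collar_pipe=.042,long_pipe=.048)
def rays(m,uv):
    R,t=np.array(m["R"]),np.array(m["t"]); uv=np.asarray(uv,float).reshape(-1,2)
    return -R.T@t,(np.c_[uv,np.ones(len(uv))]@np.linalg.inv(m["K"]).T)@R
def plane(m,uv,z):
    c,d=rays(m,uv); return c+d*((z-c[2])/d[:,2])[:,None]
def cloud(m,d):
    v,u=np.mgrid[:d.shape[0],:d.shape[1]]; c,k=rays(m,np.c_[u.ravel(),v.ravel()])
    return (c+k*d.ravel()[:,None]).reshape(*d.shape,3)
def white(im):
    h=cv2.cvtColor(im,cv2.COLOR_RGB2HSV); return (h[...,1]<60)&(h[...,2]>70)
def wrist_model(m,s):
    from scipy.spatial.transform import Rotation as Ro
    T=np.eye(4);T[:3,:3]=Ro.from_quat(s["eef_rot"]).as_matrix();T[:3,3]=s["eef_pos"]
    C=np.linalg.inv(T@np.array(m["tool_from_camera"])); return dict(K=m["K"],R=C[:3,:3],t=C[:3,3])
def circ(P):
    A=np.c_[2*P,np.ones(len(P))]; s=np.linalg.lstsq(A,(P**2).sum(1),rcond=None)[0]
    return s[:2],np.sqrt(s[2]+s[:2]@s[:2])
def spots(im,m,z=.015):
    dark=(im.max(2)<55).astype(np.uint8)
    o=[]
    for c in cv2.findContours(dark,cv2.RETR_EXTERNAL,cv2.CHAIN_APPROX_NONE)[0]:
        if cv2.contourArea(c)>250:
            P=plane(m,c[:,0],z)[:,:2]; q,rad=circ(P); o.append((q,rad))
    return o
E
python3 - <<'E'
from h import *
px=dict(coupling=(200,204),short_pipe=(258,205),long_pipe=(300,203),collar_pipe=(369,208))
z=np.load("pics/top0.npz"); im,d=z["im"],z["d"]; m=optics.camera_model("top"); P=cloud(m,d)
w=white(im)
for k,(u,v) in px.items():
    s=np.s_[v-18:v+19,u-18:u+19]; zz=P[s][...,2]; top=w[s]&(abs(zz-.003-H[k])<.006)
    ww=w[s].astype(np.uint8)
    Q=P[s][top]
    vv,uu=np.nonzero(top); c=cv2.convexHull(np.c_[uu,vv].astype(np.int32))[:,0]+[u-18,v-18]
    q,rad=circ(plane(m,c,H[k]+.003)[:,:2])
    print(k,top.sum(),"maxz",np.percentile(zz,98).round(4),q.round(4),"diam",(2*rad).round(4),"mean",Q[:,:2].mean(0).round(4))
for q,rad in spots(im,m):
    if .03<rad<.045 : print("spot",q.round(4),rad.round(4))
for n,(u,v) in dict(trap=(212,137),soap=(130,143),blue=(232,179)).items():
    B=P[v-25:v+26,u-25:u+26]; print(n,plane(m,[(u,v)],.06).round(3), B[...,2].max().round(3))
cv2.imwrite("pics/crop0.png",cv2.resize(im[90:275,110:400,::-1],None,fx=2.7,fy=2.7,interpolation=2))
E
```

```text
coupling 109 maxz 0.0467 [0.4577 0.2164] diam 0.0547 mean [0.4577 0.2158]
short_pipe 65 maxz 0.0594 [0.4525 0.0605] diam 0.0405 mean [0.4528 0.0611]
long_pipe 84 maxz 0.0901 [ 0.4538 -0.0508] diam 0.047 mean [ 0.4538 -0.0507]
collar_pipe 83 maxz 0.0741 [ 0.4426 -0.2377] diam 0.0415 mean [ 0.4423 -0.2379]
spot [0.6439 0.0956] 0.036
spot [0.6494 0.001 ] 0.0358
spot [ 0.6549 -0.0945] 0.0355
spot [ 0.6606 -0.1889] 0.0358
trap [[0.638 0.182 0.06 ]] 1.29
soap [[0.623 0.404 0.06 ]] 1.29
blue [[0.521 0.127 0.06 ]] 1.29
```

View pics/crop0.png

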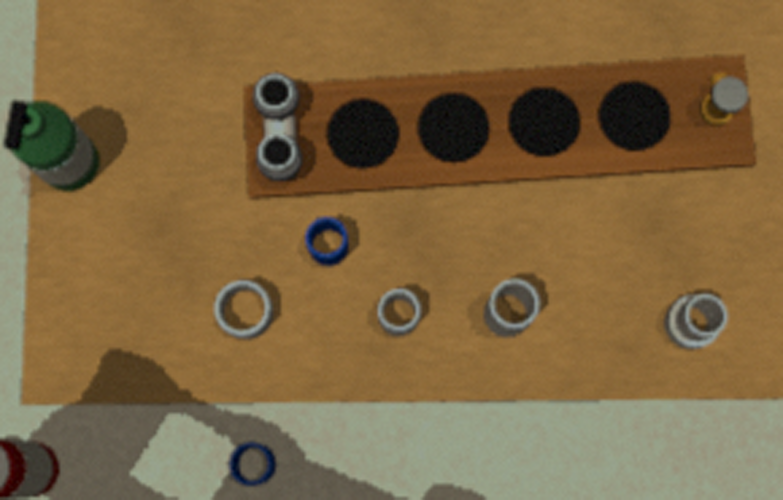

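The crop confirms the four white pieces: the measured rim diameters (54.7, 40.5, 47.0 and 41.5 mm) and heights match the description. The spots come out 95 mm apart. I'll place the long pipe first, gripping across the row, then check it.

```bash
cat >> h.py <<'E'
PX=dict(coupling=(.4577,.2164),short_pipe=(.4525,.0605),long_pipe=(.4538,-.0508),collar_pipe=(.4426,-.2377))
SP=dict(long_pipe=(.6439,.0956),collar_pipe=(.6494,.001),short_pipe=(.6549,-.0945),coupling=(.6606,-.1889))
GH=dict(coupling=.025,short_pipe=.032,collar_pipe=.051,long_pipe=.056)
a=np.arctan2(.0167,.2845)
from scipy.spatial.transform import Rotation as Ro
def quat(sgn=1):
    y=sgn*np.array([np.cos(a),np.sin(a),0]); z=np.array([0,0,-1.])
    return Ro.from_matrix(np.c_[np.cross(y,z),y,z]).as_quat()
def pose(xy,z): return [xy[0],xy[1],z+.006]   # z of grasp point
def run(k,off=(0,0),sgn=1):
    q=quat(sgn); g=GH[k]; S=np.add(SP[k],off)
    command_gripper(.085,30)
    r.reach(pose(PX[k],.003+g+.10),q)
    r.move_straight(pose(PX[k],.003+g),q,speed=.15,max_force=15)
    command_gripper(.0,30); s=r.read_state(); print(k,"width",round(s["grip_width"],4),"F",round(float(s["grip_force"]),1),"z",round(s["eef_pos"][2],4))
    if abs(s["grip_width"]-D[k])>.006: return print("BAD GRASP")
    r.move_straight(pose(PX[k],.125+g),q,speed=.25)
    r.move_straight(pose(S,.125+g),q,speed=.25)
    r.move_straight(pose(S,.020+g),q,speed=.2)
    hit=r.move_straight(pose(S,.012+g),q,speed=.03,max_force=4)
    s=r.read_state(); print("hit",hit,"base z",round(s["eef_pos"][2]-.006-g,4),s["contact_force"])
    command_gripper(.085); r.move_straight(pose(S,.125+g),q,speed=.25); print("t",r.read_state()["time_s"])
def check(ks,name):
    im,d=optics.get_image("top"); m=optics.camera_model("top"); P=cloud(m,d); w=white(im)
    cv2.imwrite(f"pics/{name}.png",cv2.resize(im[90:275,110:400,::-1],None,fx=2.7,fy=2.7))
    for k in ks:
        near=(np.hypot(P[...,0]-SP[k][0],P[...,1]-SP[k][1])<.045)&w&(abs(P[...,2]-.015-H[k])<.006)
        v,u=np.nonzero(near)
        if len(v)<20: print(k,"unseen",len(v)); continue
        c=cv2.convexHull(np.c_[u,v].astype(np.int32))[:,0]; q,rad=circ(plane(m,c,H[k]+.015)[:,:2]); print(k,"err mm",((q-SP[k])*1e3).round(1),"diam",(2*rad).round(4))
E
python3 - <<'E'
from h import *
for s in (1,-1):
    for p in list(PX.values())+list(SP.values()):
        j=r.solve_ik(pose(p,.15),quat(s)); print(s,None if j is None else np.round(j,2))
E
```

```text
1 [ 0.29  0.41  1.72 -0.    1.01  0.23]
1 [-0.04  0.33  1.85 -0.    0.96 -0.09]
1 [-0.28  0.34  1.85 -0.    0.96 -0.34]
1 [-0.65  0.41  1.73 -0.    1.   -0.7 ]
1 [ 0.03  0.66  1.28 -0.    1.2  -0.03]
1 [-0.12  0.65  1.29 -0.    1.2  -0.18]
1 [-0.26  0.68  1.24 -0.    1.22 -0.32]
1 [-0.39  0.72  1.15 -0.    1.27 -0.45]
-1 [ 0.29  0.41  1.72 -0.    1.01 -2.91]
-1 [-0.04  0.33  1.85 -0.    0.96  3.05]
-1 [-0.28  0.34  1.85 -0.    0.96  2.8 ]
-1 [-0.65  0.41  1.73 -0.    1.    2.44]
-1 None
-1 [-0.12  0.65  1.29 -0.    1.2   2.97]
-1 [-0.26  0.68  1.24 -0.    1.22  2.82]
-1 [-0.39  0.72  1.15 -0.    1.27  2.69]
```

Run:
```python
from h import *
run("long_pipe")
s=r.read_state(); im,d=optics.get_image("wrist"); cv2.imwrite("pics/w1.png",im[...,::-1])
check(["long_pipe"],"c1")
```

```text
long_pipe width 0.0481 F 30.2 z 0.0658
hit True base z 0.0157 [-0.28190651  0.08510279  4.00020273]
t 7.425
long_pipe unseen 0
```

View pics/c1.png

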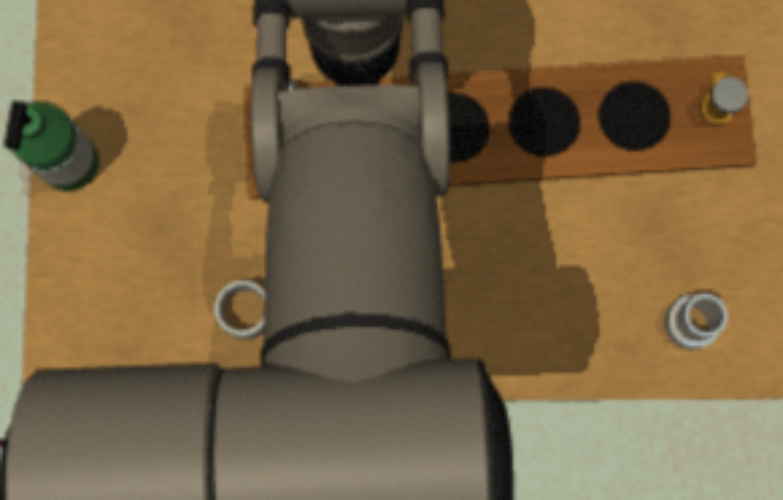

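View pics/w1.png

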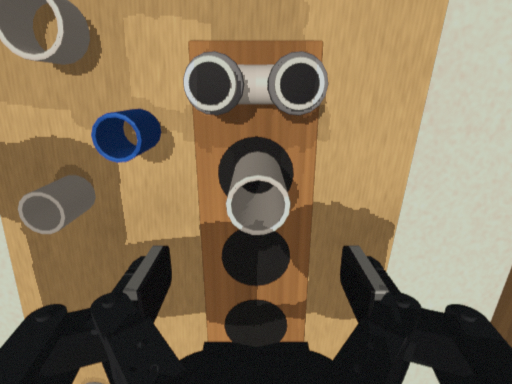

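The arm hides the row from the top camera. The wrist view shows the long pipe upright on the spot next to the trap (foot at about (256,160)). I'll measure it from the collar pipe's pre-grasp pose, where the top view is clear.

Run:
```python
from h import *
r.reach(pose(PX["collar_pipe"],.154),quat()); check(["long_pipe"],"c2")
run("collar_pipe")
r.reach(pose(PX["short_pipe"],.135),quat()); check(["long_pipe","collar_pipe"],"c3")
r.reach(pose(PX["coupling"],.135),quat()); check(["long_pipe","collar_pipe"],"c4"); print(r.read_state()["time_s"])
```

```text
long_pipe err mm [ 0.8 -0.5] diam 0.0475
collar_pipe width 0.0409 F 30.3 z 0.0607
hit True base z 0.0155 [ 2.12939306 -0.40931775  2.59927269]
t 14.8917
long_pipe err mm [ 0.8 -0.4] diam 0.0477
collar_pipe err mm [ 0.9 -1. ] diam 0.0412
long_pipe err mm [ 0.6 -0.5] diam 0.0476
collar_pipe err mm [ 0.7 -0.9] diam 0.0414
16.5083
```

View pics/c4.png

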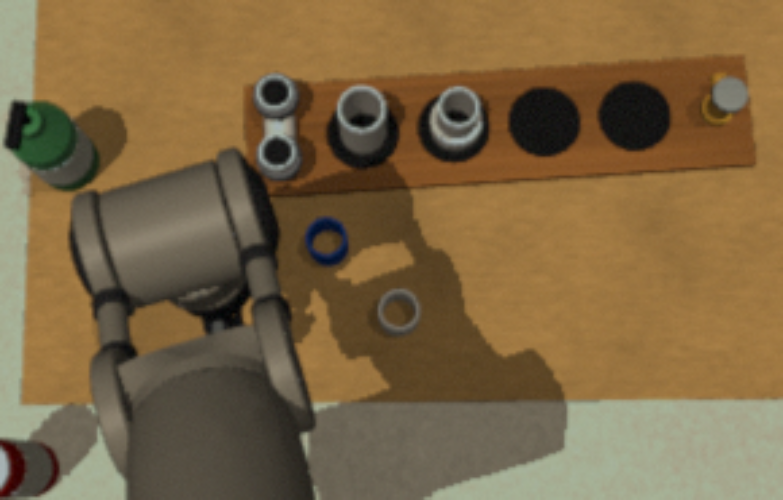

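Long and collar pipes stand on their spots, within about 1 mm. Next are the short pipe and the coupling.

Run:
```python
from h import *
run("short_pipe")
run("coupling")
r.reach([.42,.216,.25],quat()); check(list(H),"c5"); print(r.read_state()["time_s"])
im,_=optics.get_image("side"); cv2.imwrite("pics/s5.png",im[...,::-1])
```

```text
short_pipe width 0.0408 F 30.1 z 0.0417
hit True base z 0.0155 [ 0.16258504 -0.52182914  4.38022196]
t 22.55
coupling width 0.0548 F 31.4 z 0.0351
hit True base z 0.0156 [ 0.4948858  -0.21875273  2.76956106]
t 29.9167
coupling err mm [0.9 0.7] diam 0.0559
short_pipe err mm [1.1 0.1] diam 0.0414
collar_pipe err mm [ 1.3 -1. ] diam 0.0408
long_pipe err mm [ 0.7 -0.3] diam 0.0478
31.7167
```

View pics/c5.png

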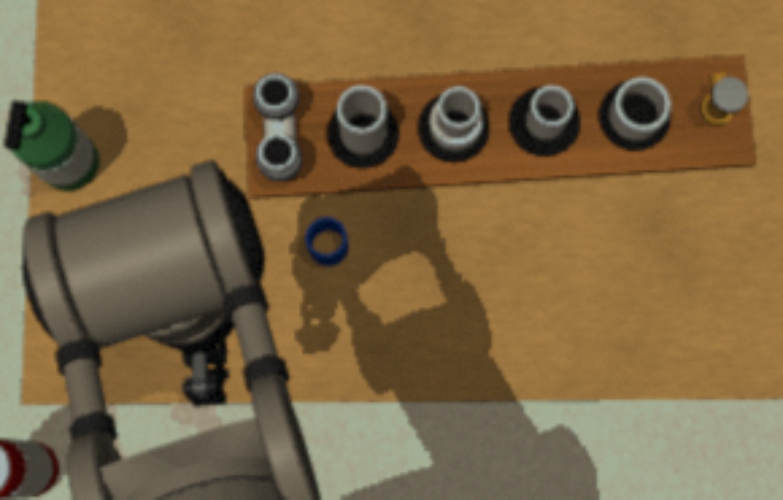

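View pics/s5.png

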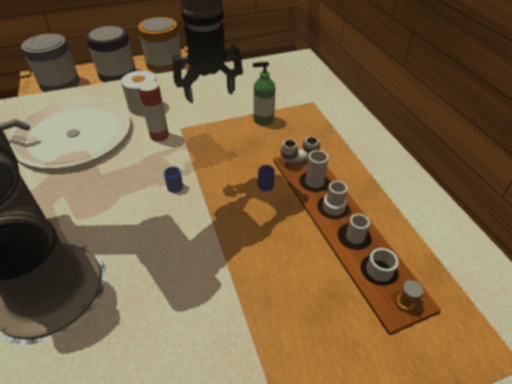

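Both views show the four pieces upright on their spots, each within 2 mm. From the trap to the valve, in the side view, they are long (317,170), collar (335,198), short (357,231) and coupling (381,266). The soap bottle at (263,95) has not moved, and the arm is clear of everything.

```bash
python3 -c "
from workcell import r
print(r.finish_job())"
```

```text
the job is handed in; nothing more can be done
None
```

The four white pieces stand upright on the spots in height order, tallest by the trap and shortest by the brass valve, each within 2 mm of centre by the top camera; the soap bottle was not touched, and the job was handed in at about 32 s.

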